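Rebuild the swivel brake of the hallway lamp

ROBOT

A 6-joint arm with a two-finger parallel gripper is mounted at the origin on the work surface. World frame = base frame: x ahead of the robot, y to its left, z up, the work surface at z = 0. Lengths are in mm, angles in rad, forces in N, time in s.
With the tool pointing down it reaches from about 275 to 825 mm from the base axis. Payload 5.2 kg.
Tool frame: the origin (TCP) lies at the very end of the fingers, on their centre line; the grasp point (between the pads) lies 19 mm behind it; z points along the fingers, y is the direction in which the jaws open and shut (so a half turn about z gives the same grasp; the last joint's range is limited). The gripper opens to 93 mm and grips with 3 to 60 N. Pads are 15 mm wide; open, the fingers measure 128 mm over their backs; the gripper's body (75 mm by 188 mm) begins 65 mm behind the grasp point.
Start: joints at [0.949, 0.259, 1.535, -0, 1.348, -0.203], TCP at [223.645, 502.482, 178.953] pointing down, gripper open.
Joint ranges: [-3.14, 3.14], [-0.91, 2.08], [0.19, 2.58], [-1.22, 4.36], [0.22, 2.71], [-3.12, 3.12]. Speed limits (rad/s): [2.57, 2.57, 3.14, 3.14, 3.14, 3.14].

INTERFACE

Orientations are given as [roll, pitch, yaw] about the fixed x, y, z axes, in that order (R = Rz(yaw) Ry(pitch) Rx(roll)).
In Python, from bench import robot gives the robot as it stands. The module is installed in compiled form; this text tells all that it offers. Calls block until the motion is done:
- robot.move_ptp(position, orientation): joint-space move of the TCP to a pose.
- robot.move_linear(position, ori=None, speed=150, f_stop=None): straight line of the TCP; ori=None keeps the orientation; speed is the mean speed in mm/s. With f_stop (N) it stops when the force on the tool has changed by that much, and returns True; else False.
- robot.move_j(angles): joint-space move.
- robot.move_gripper(opening): opening from 0.0 (shut) to 1.0 (fully open); the grip force is fixed at half the most; returns when the fingers have stopped.
- robot.sleep(seconds).
- robot.inverse_kinematics(position, orientation): joint angles nearest the present ones, or None.
- robot.get_image(name): name is "scene" or "top" or "wrist"; returns a dict with "img" (480x640x3 uint8, blue, green, red), "fovy" (degrees; the focal length in pixels is half the picture's height over the tangent of half this angle, whatever the lens; pixels are square), "cx", "cy" (the principal point, pixels), "eye" and "orientation" of the camera in the world. Camera axes: x right, y down, z forward; pixel columns grow to the right and rows downward; lengths in mm; the calibration is good to about 2 mm. The wrist camera is an equidistant fisheye: a pixel r from the principal point sees the ray r / f radians off the axis. A picture is of the moment at which its call begins. There is no depth.
A pose or a line that the arm cannot do raises robot.MotionError and nothing moves.
- robot.hand_in(): hands the job in, once; it reports no verdict.
Readings, each from a call of its own:
- robot.current_t(): time.
- robot.current_qpos(): joint angles.
- robot.current_joint_vel(): joint speeds.
- robot.current_joint_efforts(): joint torques, N m.
- robot.current_tcp_pos(): TCP position.
- robot.current_eef_rot(): TCP orientation.
- robot.current_contact_force(): force on the tool from outside, world axes, zero at the start.
- robot.current_ft_torque(): the same for the moment, N m.
- robot.current_gripper_width(): opening from 0.0 (shut) to 1.0 (fully open).
Only numpy, scipy, OpenCV 4.12 (cv2) and the standard library are available. Lean on these libraries where they do the work, as an engineer would, in place of code of your own. Each camera call takes 0.05 s, during which the arm holds its last target. There are 200 camera calls.

TASK

The hallway lamp's swivel brake is half rebuilt: its first splined disc is already on the hub. Carry on the alternating pack: fit the eared separator plate next, its ears down in the keyways of the housing, then the second splined disc on top of it, its inner teeth down between the splines of the hub. Feel each plate home gently until it lies flat on the one below, never forcing it, let go, and leave everything else on the shelf where it is.

Things in the scene. Friction and masses are not known exactly. Their poses are not given: they have to be found in the camera images.
- lamp: Fixed round black plastic lamp base, 190 mm across, 22 mm high, with the open swivel brake on it. Origin: centre of the underside, on the vertical hub axis; z up; all heights are above it. A toggle switch, up to 40 mm high, stands 74 to 80 mm from the axis on the -x side. A round flange, 28 mm high, radius 48 mm, carries the brake.
- hub_top (a point): Point on the axis at the spline tops, 66 mm up. Steel hub: 6 ribs, 60 degrees apart, 6 mm wide, out to radius 16 mm, core radius 12 mm; above them a smooth tapered nose up to 74 mm (radius 12 to 8 mm). The hub turns stiffly (0.25 N m). This frame is the lamp's: the ANGLE OF THE SPLINES IS NOT REPORTED, may be any, and must be felt or seen.
- keyway_top (a point): Top middle of the +x cheek, 39 mm from the axis, 56 mm up; axes as the lamp's. Two alike aluminium cheeks, on the +x and -x side, radius 34 to 44 mm (46 below 36 mm). Each has two upright keyways, open above, 10.5 mm wide, radial at +18 and -18 degrees to the lamp's x axis. The +y and -y sides, from 36 degrees off the x axis, are open down to the flange: room for fingers.
- seat (a point): Point on the axis at the top face of the first splined disc (radius 31 mm), 41 mm up; axes as the lamp's. When home, the separator fills 41 to 46 mm and the second disc 46 to 51 mm.
- separator_center (a point): Centre, half-way up, of the loose separator: flat steel ring 5 mm thick, 62 mm outside, plain 37 mm hole, four outward ears 8 mm wide to radius 40 mm, at +18 and -18 degrees to its +x and its -x axis (a half turn is the same); no ears on its y sides. 60 to 110 g, flat on the shelf. Fits with its x parallel to the lamp's. The plates bend if pushed with more than about 30 N.
- disc_center (a point): Centre, half-way up, of the loose second splined disc: flat steel ring 5 mm thick, 62 mm outside, plain rim; hole radius 17.2 mm with six inward teeth, 6.5 mm wide, to radius 13.2 mm, the first on its +x axis, then every 60 degrees. 50 to 100 g, flat on the shelf. Teeth go between the hub's ribs with about 3 degrees of play either way, 1.2 mm radially; it bends if pushed with more than about 30 N.
- washer: Bystander: plain steel thrust washer 62 mm outside, hole 37 mm, 5 mm thick, without ears or teeth, for later; lies flat. Origin: centre of the underside.
- cap: Bystander: black brake cap with knurled knob, 56 mm across, 22 mm high, for later. Origin: centre of the underside.
- screwdriver: Bystander: screwdriver, 190 mm long, lying.
- harmonica: Bystander: harmonica lying flat, 102 x 27 x 20 mm. Origin: centre of the underside.
- paperweight: Bystander: glass dome paperweight, 70 mm across, 44 mm high. Origin: centre of the underside.
- dish: Bystander: small white dish of screws, 72 mm across, 14 mm high. Origin: centre of the underside.

How it is judged:
By the outcome, as a careful person would: the job done as asked, in the order asked, and still so for the second after the job is handed in, with the robot touching nothing.
It also fails if it takes over 67 s, if anything falls off the work surface, if the arm or the gripper's body presses on something with over 40 N, if the wrist force passes 120 N, or if a joint passes its speed limit or range.

## Working session

There is one attempt and no reset: what is moved stays moved. The work goes in short steps, each a Python script; the robot and the scene stay as the last script left them, time stands still between calls to the robot, and variables do not carry over. Pictures are saved under pics/ and viewed, about 8 in all and at most 12, crops included, and the job is handed in when it is done.

```bash
mkdir -p pics
cat > h.py <<'E'
from bench import robot
import numpy as np, cv2
from scipy.spatial.transform import Rotation as R
def cam(n):
    return robot.get_image(n)
def rotm(o):
    o=np.array(o,float)
    return o if o.shape==(3,3) else R.from_euler('xyz',o).as_matrix()
def ray(c,uv,fish=False):
    f=c['img'].shape[0]/2/np.tan(np.radians(c['fovy'])/2)
    d=np.array([uv[0]-c['cx'],uv[1]-c['cy']],float)/f
    if fish:
        r=np.linalg.norm(d); v=np.array([*(d/max(r,1e-9)*np.sin(r)),np.cos(r)])
    else: v=np.array([*d,1.])
    return rotm(c['orientation'])@v
def onplane(c,uv,z,fish=False):
    v=ray(c,uv,fish); e=np.array(c['eye'],float); return e+v*(z-e[2])/v[2]
def proj(c,p,fish=False):
    f=c['img'].shape[0]/2/np.tan(np.radians(c['fovy'])/2)
    q=rotm(c['orientation']).T@(np.array(p,float)-c['eye'])
    if fish:
        r=np.linalg.norm(q[:2]); d=q[:2]/r*np.arctan2(r,q[2])
    else: d=q[:2]/q[2]
    return d*f+[c['cx'],c['cy']]
E
python3 - <<'E'
from h import *
for n in("top","scene","wrist"):
    c=cam(n); cv2.imwrite(f'pics/{n}0.png',c['img'])
    print(n,c['fovy'],c['cx'],c['cy'],c['eye'],c['orientation'])
print(robot.current_t(),robot.current_eef_rot())
E
```

```text
top 43.50373638999046 335.4759109331221 258.09063465691736 [ 399.52945909  -16.1337224  1251.95140393] [-2.99959167 -0.0106995  -1.57089546]
scene 55.072949901418404 326.0885544339986 236.61871851006805 [1233.54808128  244.01596725  647.34868432] [-2.23650069 -0.00685132  1.94964105]
wrist 65.70646984690485 318.0309500189838 237.85438863488832 [159.74453887 529.79674016 384.29973141] [2.88477375e+00 9.98007724e-04 1.15158642e+00]
0.15 [-3.14018788e+00 -3.14522625e-04  2.72280495e+00]
```

View pics/top0.png

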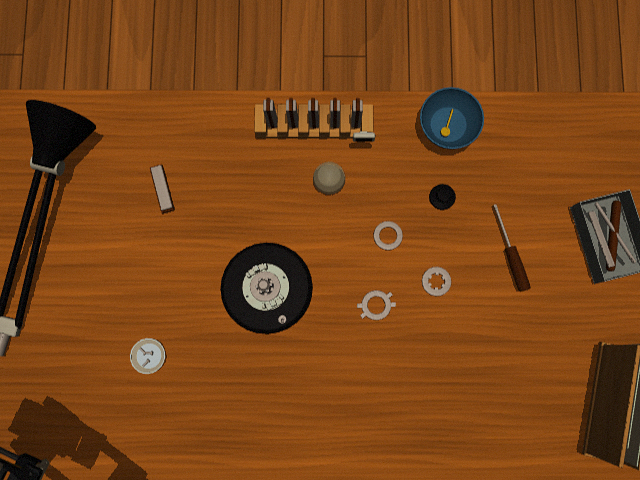

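View pics/scene0.png

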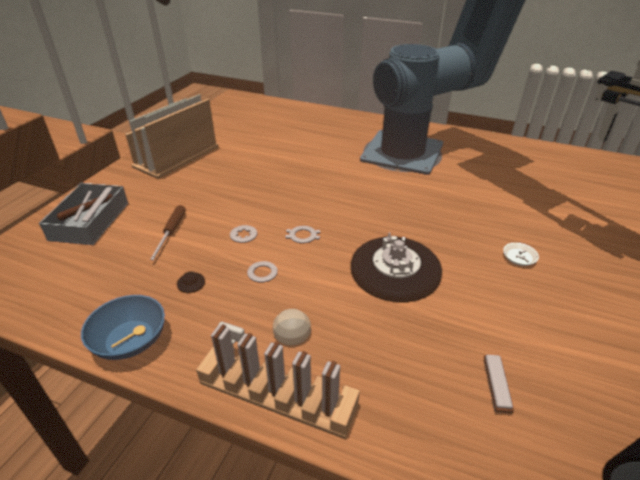

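Top view: lamp at (267,287), with its switch (−x side) at (282,319). The eared separator is at (377,305), the toothed disc at (436,281) and the washer at (388,236). The scene view agrees. Next I'll measure these coarsely.

```bash
cat >> h.py <<'E'
def blob(c,uv,fish,z,thr=(110,70),rad=60):
    """bright, unsaturated blob containing/nearest uv -> world points of its mask"""
    hsv=cv2.cvtColor(c['img'],cv2.COLOR_BGR2HSV)
    m=((hsv[...,2]>thr[0])&(hsv[...,1]<thr[1])).astype(np.uint8)
    cs,_=cv2.findContours(m,cv2.RETR_EXTERNAL,cv2.CHAIN_APPROX_NONE)
    cs=[k for k in cs if cv2.contourArea(k)>150]
    k=min(cs,key=lambda k:-cv2.pointPolygonTest(k,tuple(map(float,uv)),True))
    f=np.zeros_like(m); cv2.drawContours(f,[k],-1,1,-1)
    hole=f*(1-m)
    return np.array([onplane(c,p[0],z,fish)[:2] for p in k]),hole,m
def circ(P):
    A=np.c_[2*P,np.ones(len(P))]; s=np.linalg.lstsq(A,(P**2).sum(1),rcond=None)[0]
    return s[:2],np.sqrt(s[2]+s[:2]@s[:2])
E
python3 - <<'E'
from h import *
c=cam("top")
for n,uv in dict(sep=(377,305),disc=(436,281),washer=(388,236)).items():
    P,hole,m=blob(c,uv,False,5)
    ct,r=circ(P); d=P-ct; rr=np.hypot(*d.T); t=np.arctan2(d[:,1],d[:,0])
    print(n,ct,r,rr.max(),np.degrees(.5*np.angle(np.mean(np.exp(2j*t[rr>35])))) if n=='sep' else '')
g=cv2.cvtColor(c['img'],cv2.COLOR_BGR2HSV)
m=(g[...,2]<45).astype(np.uint8); m[:230]=0;m[:,:215]=0;m[345:]=0;m[:,320:]=0
m=cv2.morphologyEx(m,cv2.MORPH_OPEN,np.ones((3,3)))
k=max(cv2.findContours(m,0,1)[0],key=cv2.contourArea)
P=np.array([onplane(c,p[0],22,False)[:2] for p in cv2.convexHull(k)]);print('lamp',circ(P),onplane(c,(282,319),38),onplane(c,(265,286),66))
c2=cam("wrist");
crop=cv2.resize(c['img'][230:345,215:460],None,fx=3.2,fy=3.2,interpolation=cv2.INTER_CUBIC);cv2.imwrite('pics/crop.png',crop)
for p in([430,-65,120],[400,80,120],[400,110,160]): print(robot.inverse_kinematics(p,[np.pi,0,np.pi/2]),robot.inverse_kinematics(p,[np.pi,0,0]),robot.inverse_kinematics(p,[np.pi,0,np.pi]))
E
```

```text
sep [ 480.2686977  -113.11259417] 31.871036118210284 40.08875647204559 -71.25020535898103
disc [ 529.87617898 -239.63928786] 28.895885821453813 30.01891713650329 
washer [ 626.71468319 -139.4657475 ] 28.849737899913457 30.593599969993726 
lamp (array([514.50729976, 112.66629226]), np.float64(93.11158397621338)) [449.39629594  78.24839404  38.        ] [513.17134681 110.44652102  66.        ]
[-0.40764712  0.10308982  1.88242539  0.          1.15607744 -0.40764712] [-4.07647119e-01  1.03089819e-01  1.88242539e+00 -4.44089210e-16
  1.15607744e+00  1.16314921e+00] [-0.40764712  0.10308982  1.88242539  0.          1.15607744 -1.97844345]
[-7.76812368e-02  5.30693926e-02  1.93815932e+00 -4.44089210e-16
  1.15036394e+00 -7.76812368e-02] [-7.76812368e-02  5.30693926e-02  1.93815932e+00 -4.44089210e-16
  1.15036394e+00  1.49311509e+00] [-0.07768124  0.05306939  1.93815932  0.          1.15036394 -1.64847756]
[-2.00055164e-03  2.54050380e-02  1.86086191e+00 -4.44089210e-16
  1.25532571e+00 -2.00055164e-03] [-2.00055164e-03  2.54050380e-02  1.86086191e+00 -4.44089210e-16
  1.25532571e+00  1.56879578e+00] [-0.00200055  0.02540504  1.86086191  0.          1.25532571 -1.57279688]
```

View pics/crop.png

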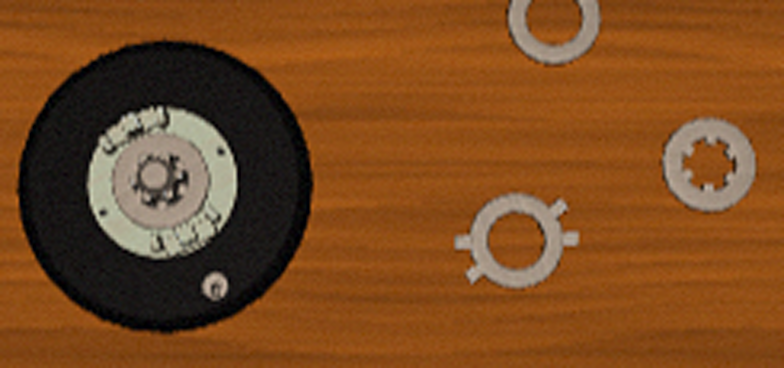

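Run:
```python
from h import *
import pickle
y=np.radians
def go(p,yaw): robot.move_ptp(p,[np.pi,0,y(yaw)])
go([514,112,150],27.9); robot.sleep(.2); a=cam("wrist")
go([530,-240,90],90); robot.sleep(.2); d=cam("wrist")
go([480,-113,90],108.75); robot.sleep(.2); s=cam("wrist"); 
pickle.dump([a,s,d],open('w.pkl','wb'))
for n,c in zip('asd',[a,s,d]): print(c['eye'],c['orientation']); cv2.imwrite(f'pics/w_{n}.png',c['img'])
cv2.imwrite('pics/sd.png',np.hstack([cv2.resize(q['img'],None,fx=.62,fy=.62) for q in(s,d)]))
print(robot.current_t(),robot.current_tcp_pos(),robot.current_eef_rot())
```

```text
[576.09568411 144.69790338 356.15155428] [ 2.88570895e+00  7.95066269e-05 -1.08259962e+00]
[458.51152624 -48.62924139 296.09002258] [ 2.88437382e+00 -1.12918059e-03  3.25361201e-01]
[ 530.53864625 -170.0649298   296.29430594] [ 2.88510707e+00 -9.26285347e-04  6.11462183e-04]
4.8917 [ 480.56088304 -114.0832041    89.94072994] [3.14143215e+00 3.05404660e-04 1.89653462e+00]
```

View pics/w_a.png

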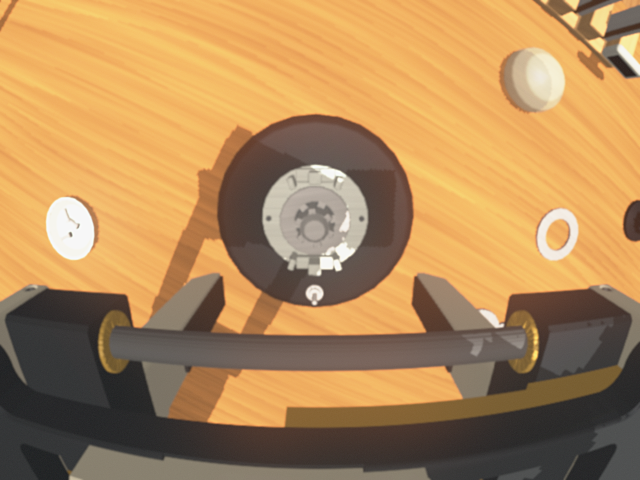

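View pics/sd.png

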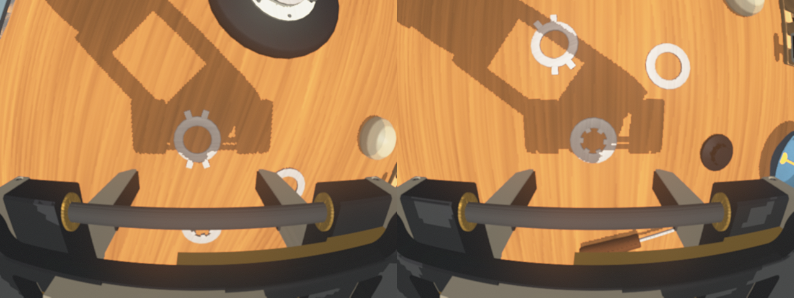

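Wrist view of the lamp: hub nose at about (314,229), flange centre about (316,217), two flange dots at (268,218) and (362,218), switch at (314,293). Separator and disc are both centred between the fingers. Next I'll fit all of them precisely.

```bash
cat >> h.py <<'E'
def wpts(c,k,z): return np.array([onplane(c,p,z,True)[:2] for p in np.reshape(k,(-1,2))])
def plate(c,uv,z=5,smax=75):
    """steel plate seen by the wrist camera near uv: outer contour and hole contour (world xy)"""
    hsv=cv2.cvtColor(c['img'],cv2.COLOR_BGR2HSV)
    m=(hsv[...,1]<smax).astype(np.uint8)*255
    ks,h=cv2.findContours(m,cv2.RETR_CCOMP,cv2.CHAIN_APPROX_NONE)
    i=min([i for i in range(len(ks)) if h[0][i][3]<0 and cv2.contourArea(ks[i])>400],key=lambda i:-cv2.pointPolygonTest(ks[i],tuple(map(float,uv)),True))
    j=max([j for j in range(len(ks)) if h[0][j][3]==i],key=lambda j:cv2.contourArea(ks[j]))
    return wpts(c,ks[i],z),wpts(c,ks[j],z)
def robcirc(P,r0,tol=2.):
    c,r=circ(P)
    for _ in range(8):
        d=abs(np.hypot(*(P-c).T)-r); q=P[d<max(tol,np.percentile(d,40))]; c,r=circ(q)
    return c,r
E
python3 - <<'E'
from h import *
import pickle
a,s,d=pickle.load(open('w.pkl','rb'))
O,H=plate(s,proj(s,[480.5,-113,5],True)); 
q=O[np.hypot(*(O-H.mean(0)).T)<33.5]
for n,P in(('out',q),('hole',H)): print('sep',n,circ(P))
ct=circ(H)[0]; v=O-ct; r=np.hypot(*v.T); t=np.degrees(np.arctan2(v[:,1],v[:,0]));e=r>35
print('sep ang',np.degrees(.5*np.angle(np.mean(np.exp(2j*np.radians(t[e]))))),r.max(),e.sum())
O,H=plate(d,proj(d,[530,-240,5],True)); print('disc',circ(O))
ct=circ(O)[0]; v=H-ct; r=np.hypot(*v.T);t=np.arctan2(v[:,1],v[:,0]); print('r',r.min(),r.max(),'tooth ang mod60',np.degrees(np.angle(np.sum((17.2-r)*np.exp(6j*t)))/6), len(O))
# lamp
g=cv2.cvtColor(a['img'],cv2.COLOR_BGR2HSV)
m=((g[...,1]<90)&(g[...,2]<130)).astype(np.uint8)
x0,y0,x1,y1=250,150,380,285
cr=a['img'][y0:y1,x0:x1]; 
cv2.imwrite('pics/hub.png',cv2.resize(cr,None,fx=4.4,fy=4.4,interpolation=cv2.INTER_CUBIC))
# lamp outer edge: radial scan for saturation rise around the coarse centre at z=22
pts=[];fl=[]
for th in np.radians(np.arange(0,360,3)):
    rr=np.arange(80,106,.5); vals=[]
    for z,lo,hi,out in((22,84,104,pts),(28,46,52,fl)):
        rr=np.arange(lo,hi,.4)
        uv=np.array([proj(a,[514+r*np.cos(th),112+r*np.sin(th),z],True) for r in rr],np.float32)
        smp=cv2.remap(a['img'].astype(np.float32),uv[:,:1],uv[:,1:],1).reshape(-1,3)
        ch=smp[:,2]-smp[:,0] if z==22 else -smp[:,1]
        gr=np.diff(cv2.GaussianBlur(ch.reshape(-1,1),(1,5),0).ravel()); i=gr.argmax()
        if gr[i]>5: out.append([*(np.array([514,112])+ (rr[i]+.2)*np.array([np.cos(th),np.sin(th)])),gr[i]])
for p in(pts,fl): P=np.array(p)[:,:2]; print(len(P),robcirc(P,0,1.))
for uv in((268,218),(362,218)): print('dot',onplane(a,uv,28,True))
print('switch',onplane(a,(314,290),40,True),'nose',onplane(a,(314,229),74,True))
E
```

```text
sep out (array([ 479.68597926, -110.95862363]), np.float64(30.2855872701029))
sep hole (array([ 479.61212347, -111.01979291]), np.float64(18.813318775542452))
sep ang -71.33100581957827 40.438334341920296 76
disc (array([ 529.62012487, -237.16290079]), np.float64(29.93846911189709))
r 12.781514111563045 17.99501269890468 tooth ang mod60 -4.330532883842459 211
120 (array([516.52295024, 116.68764903]), np.float64(91.4312981728508))
96 (array([514.79882649, 114.904995  ]), np.float64(48.26277406480099))
dot [495.42010717 153.22725755  28.        ]
dot [535.33397192  78.01911977  28.        ]
switch [457.54353282  85.96137573  40.        ] nose [515.72271393 116.2210726   74.        ]
```

View pics/hub.png

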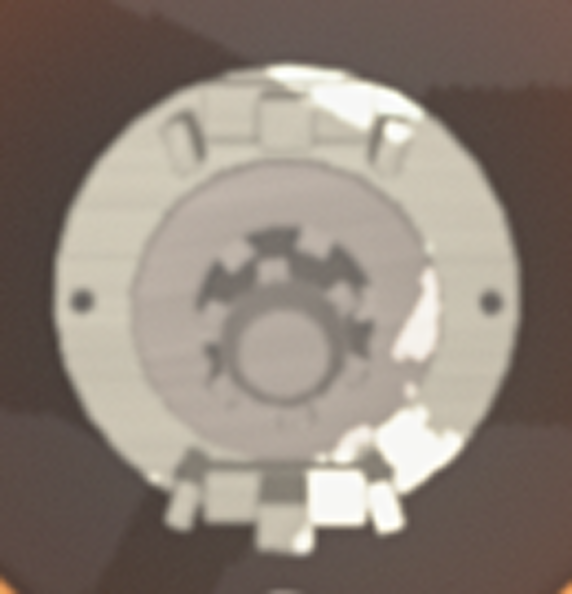

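The hub crop shows the nearest rib top at (272,270) between two light teeth of the first disc at (235,250) and (315,245). So a rib lies roughly 8° to the left (+y) of lamp +x, and I'll refine that later. The flange fit and dots give lamp yaw 27.95°. Now I'll grasp the separator.

```bash
cat >> h.py <<'E'
D=np.radians
def axes(yaw): return np.array([np.cos(D(yaw)),np.sin(D(yaw))]),np.array([np.sin(D(yaw)),-np.cos(D(yaw))])
def held(c,z,ears):
    """centre of hole in tool frame (mm) and plate angle, plate top at z"""
    tcp=np.array(robot.current_tcp_pos()); yaw=np.degrees(robot.current_eef_rot()[2]); X,Y=axes(yaw)
    hsv=cv2.cvtColor(c['img'],cv2.COLOR_BGR2HSV); sat=hsv[...,1].astype(np.float32)
    m=(hsv[...,1]>=75).astype(np.uint8)
    n,lab,st,cen=cv2.connectedComponentsWithStats(m,connectivity=4)
    u=proj(c,[*tcp[:2],z],True)
    l=lab[int(round(u[1])),int(round(u[0]))]
    k=max(cv2.findContours((lab==l).astype(np.uint8),0,1)[0],key=cv2.contourArea)
    H=wpts(c,k,z); ct,r=circ(H)
    if not ears:
        hull=H
    v=ct-tcp[:2]
    out=dict(tool=(v@X,v@Y),r=r,tcp=tcp,yaw=yaw,area=st[l,4],H=H,ct=ct)
    ring=[]
    for t in np.arange(0,360,1.):
        rs=(35,36,37,38)
        vals=[sat[tuple(np.round(proj(c,[ct[0]+q*np.cos(D(t)),ct[1]+q*np.sin(D(t)),z],True)).astype(int)[::-1])] for q in rs]
        rel=(t-yaw+90)%180-90
        if abs(rel)<36 and np.mean(vals)<75: ring.append(t)
    if ring: out['ang']=np.degrees(.5*np.angle(np.mean(np.exp(2j*D(np.array(ring)))))); out['n']=len(ring)
    return out
E
python3 - <<'E'
from h import *
o=[np.pi,0,D(108.67)]; p=np.array([479.6,-111.0])
robot.move_ptp([*p,40],o); robot.move_linear([*p,10],speed=80)
print('touch',robot.move_linear([*p,1.2],speed=20,f_stop=4),robot.current_tcp_pos(),robot.current_contact_force())
robot.move_gripper(0.0); print(robot.current_gripper_width(),robot.current_contact_force())
robot.move_linear([*p,60],speed=80); robot.sleep(.2)
c=cam("wrist"); cv2.imwrite('pics/held1.png',c['img'])
h=held(c,robot.current_tcp_pos()[2]+3.8,True); h.pop('H'); print(h,robot.current_t(),robot.current_gripper_width())
E
```

```text
touch False [ 479.51722184 -110.95302314    1.09068434] [ 0.06300347 -0.289191    0.14097645]
0.003843131426873818 [-0.4502542   0.06418231  0.54326945]Traceback (most recent call last):
  File "<stdin>", line 8, in <module>
  File "h.py", line 71, in held
    vals=[sat[tuple(np.round(proj(c,[ct[0]+q*np.cos(D(t)),ct[1]+q*np.sin(D(t)),z],True)).astype(int)[::-1])] for q in rs]
          ~~~^^^^^^^^^^^^^^^^^^^^^^^^^^^^^^^^^^^^^^^^^^^^^^^^^^^^^^^^^^^^^^^^^^^^^^^^^^^^^^^^^^^^^^^^^^^^^^^
IndexError: index 538 is out of bounds for axis 0 with size 480
```

View pics/held1.png

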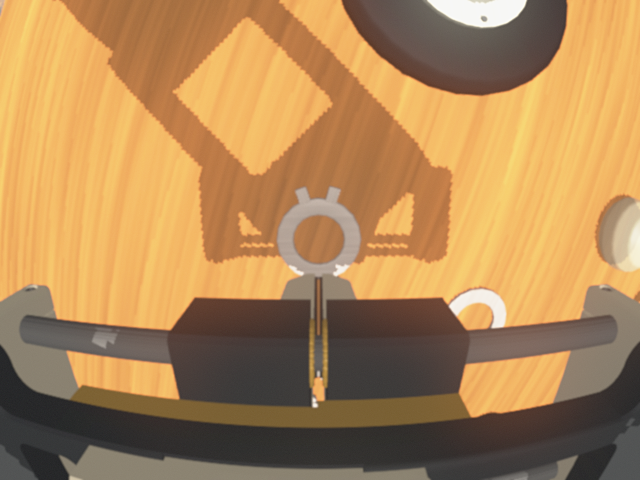

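It missed: the gripper closed empty, and the plate still lies at (318,238), ahead of the fingertips at (318,278). I'll measure where the plate and fingertips are now.

Run:
```python
from h import *
c=cam("wrist"); t=robot.current_tcp_pos(); print(t,np.degrees(robot.current_eef_rot()),c['eye'],c['orientation'])
O,H=plate(c,proj(c,[479.6,-111,5],True)); print('hole',circ(H),'uv plate',proj(c,[479.6,-111,5],True),'uv tcp',proj(c,t,True))
d=cam("top")
P,_,_=blob(d,(377,305),False,5); print('top',circ(P))
X,Y=axes(108.67)
for dz in(0,30,65,84): print(dz,proj(c,np.array(t)+[0,0,dz],True), proj(c,np.array(t)+[*(X*-10),dz],True))
e=np.array(c['eye'])-t; print('cam in tool',e[:2]@X,e[:2]@Y,e[2])
```

```text
[ 479.33481321 -110.88852745   59.59668619] [-1.79964453e+02 -3.39478464e-02  1.08668516e+02] [457.33469327 -45.50711448 265.62658977] [2.88574144e+00 4.08487346e-05 3.25411631e-01]
hole (array([ 479.5860458 , -110.96204947]), np.float64(18.715163203148435)) uv plate [318.2645002  239.18539802] uv tcp [317.94808184 262.84382251]
top (array([ 627.84139127, -139.56621391]), np.float64(25.394040204520984))
0 [317.94808184 262.84382251] [317.95669564 278.82053503]
30 [317.93315563 281.57522058] [317.94344029 299.51681769]
65 [317.90926594 311.83908018] [317.92251992 332.5034945 ]
84 [317.89196212 333.98605803] [317.90761469 356.25656332]
cam in tool 68.98352573589194 0.08727094677414172 206.02990358055015
```

The plate never moved. In the pictures the fingertips sit about 30 mm above the claimed TCP (tip spacing in the image gives about 174 mm depth, not 206). I'll check with a gentle touch on bare shelf.

Run:
```python
from h import *
o=[np.pi,0,D(108.67)]
robot.move_linear([410,-160,60],speed=150)
robot.move_linear([410,-160,4],speed=100)
print(robot.move_linear([410,-160,-40],speed=25,f_stop=3),robot.current_tcp_pos(),robot.current_contact_force())
robot.move_linear([410,-160,60],speed=150); print(robot.current_contact_force(),robot.current_t())
```

```text
True [ 409.97502937 -159.96562041  -39.41142815] [-0.07313934  1.01866624  4.48244112]
[-0.53333912 -0.11251731  0.38811776] 12.8917
```

The tips touch the shelf at a reported TCP z of about −39.4, so the real fingertips end about 39 mm behind the reported TCP. The pictures agree. I'll work from the touch height and grasp again.

```bash
cat >> h.py <<'E'
L=39.3   # real fingertip lies this far above the reported TCP
def grasp(p,yaw,lift=60):
    o=[np.pi,0,D(yaw)]
    robot.move_ptp([*p,0],o); robot.move_linear([*p,-33],speed=80)
    t=robot.move_linear([*p,-41.5],speed=15,f_stop=3); zt=robot.current_tcp_pos()[2]
    robot.move_linear([*p,zt+1.2],speed=20); z=robot.current_tcp_pos()[2]
    robot.move_gripper(0.0)
    print('touch',t,zt,'grip z',z,'width mm',93*robot.current_gripper_width(),robot.current_contact_force())
    robot.move_linear([*p,lift-L],speed=100); robot.sleep(.2)
    return z-zt
E
sed -i 's/tcp=np.array(robot.current_tcp_pos()); yaw/tcp=np.array(robot.current_tcp_pos()); yaw/; s/vals=\[sat\[tuple(np.round(\(.*\)).astype(int)\[::-1\])\] for q in rs\]/vals=[sat[tuple(np.clip(np.round(\1).astype(int),0,[639,479])[::-1])] for q in rs]/' h.py
python3 - <<'E'
from h import *
robot.move_gripper(0.95)
dz=grasp([479.6,-111.0],108.67)
c=cam("wrist"); cv2.imwrite('pics/held2.png',c['img'])
h=held(c,robot.current_tcp_pos()[2]+L+5-dz,True); h.pop('H'); print(h,robot.current_t())
E
```

```text
touch True -39.41901853876518 grip z -38.275268770149886 width mm 60.54188283014014 [-0.38031524 -0.49414557 -0.54913265]
{'tool': (np.float64(0.34117445284973963), np.float64(-0.007105750423899645)), 'r': np.float64(18.089307017976395), 'tcp': array([ 479.1538909 , -110.81954744,   20.06869377]), 'yaw': np.float64(108.66763764999949), 'area': np.int32(4292), 'ct': array([ 479.03795656, -110.49859615]), 'ang': np.float64(-71.08488775581378), 'n': 98} 17.6667
```

View pics/held2.png

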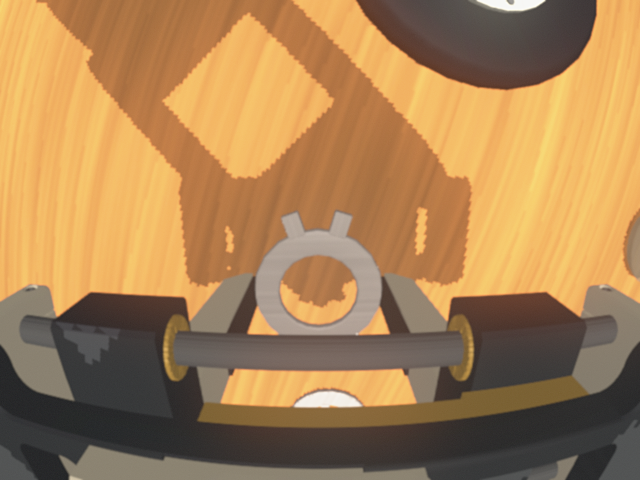

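The separator is held square (tool offset 0.3/0.0 mm). Now I'll put the camera straight above the hub for a precise look.

Run:
```python
from h import *
import pickle
robot.move_linear([479.6,-111,100-L],speed=150)
X,Y=axes(27.95); p=np.array([515,115.2])-X*69
robot.move_ptp([*p,85-L],[np.pi,0,D(27.95)]); robot.sleep(.3)
c=cam("wrist"); pickle.dump(c,open('hub.pkl','wb'))
u=proj(c,[515,115.2,50],True).astype(int); print(u,robot.current_t())
I=c['img'][u[1]-115:u[1]+115,u[0]-130:u[0]+130]
cv2.imwrite('pics/hub2.png',cv2.resize(I,None,fx=3,fy=3,interpolation=cv2.INTER_CUBIC))
```

```text
[315 144] 20.0167
```

View pics/hub2.png

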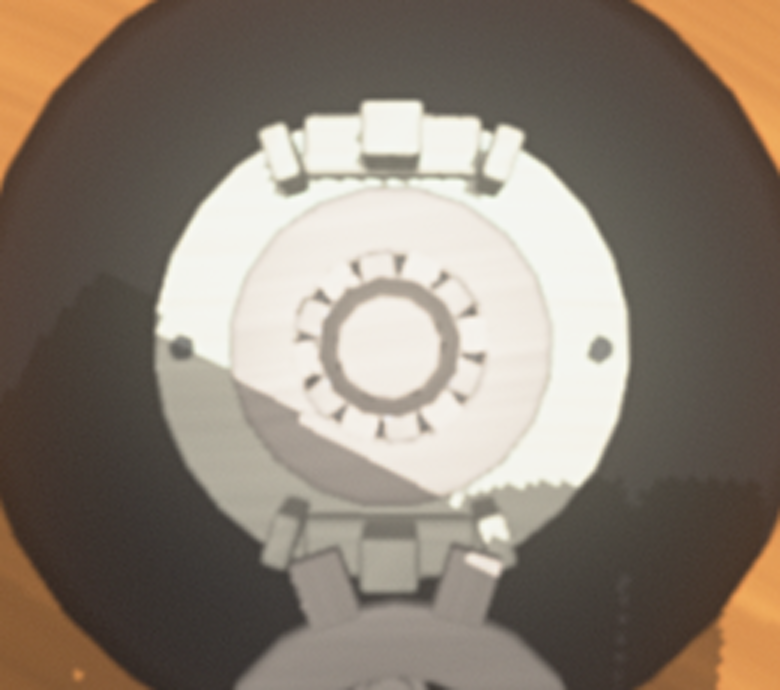

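The overhead view is clear. Averaged rib centres at (379,265), (458,295), (468,377), (403,428), (326,398) and (313,317) give a hub centre of (391,347) in the crop. The nose is at (389,346), and the flange dots at (181,348) and (600,348). Casting these to world.

Run:
```python
from h import *
import pickle
c=pickle.load(open('hub.pkl','rb'))
f=lambda p,z: onplane(c,((p[0]+.5)/3-.5+315-130,(p[1]+.5)/3-.5+144-115),z,True)[:2]
for z in(41,66):
    P=np.array([f(p,z) for p in[(379,265),(458,295),(468,377),(403,428),(326,398),(313,317)]]); ct=P.mean(0); v=P-ct
    t=np.arctan2(v[:,1],v[:,0]); print('ribs',z,ct,np.hypot(*v.T).mean(),np.degrees(np.angle(np.mean(np.exp(6j*t)))/6),np.degrees(np.angle(np.exp(6j*t)))/6)
print('nose',f((389,346),74))
d=np.array([f((181,348),28),f((600,348),28)]); print('dots',d.mean(0),np.degrees(np.arctan2(*(d[0]-d[1])[::-1]))-90)
# fitted circles: first disc rim z41 points, flange z28
fl=[(156,345),(629,345),(222,180),(570,190),(610,430),(178,440)]; print('flange',circ(np.array([f(p,28) for p in fl])))
rim=[(231,345),(552,345),(391,186),(300,213),(485,213),(391,505),(270,450),(510,455)]; print('disc1',circ(np.array([f(p,41) for p in rim])))
sw=[(389,76)]
```

```text
ribs 41 [514.96591061 115.56431767] 15.649547782600116 -23.755960153918952 [-23.78651222 -24.00903252 -23.74130625 -23.90153276 -23.76805888
 -23.32921157]
ribs 66 [515.14310032 115.4331229 ] 13.793397820495864 -23.755960153918952 [-23.78651222 -24.00903252 -23.74130625 -23.90153276 -23.76805888
 -23.32921157]
nose [515.10163734 115.71965647]
dots [515.08764683 115.96325386] 27.824776814011244
flange (array([515.67895572, 115.94555865]), np.float64(47.536119902091414))
disc1 (array([515.23980482, 115.57917065]), np.float64(30.415479115198714))
```

```bash
cat >> h.py <<'E'
C=np.array([515.1,115.6]); YL=27.85
def bottom(): return robot.current_tcp_pos()[2]+L-1.15   # underside of held plate
def place(p,yaw,zend):
    o=[np.pi,0,D(yaw)]
    robot.move_ptp([*p,88-L],o); robot.sleep(.2)
    a=robot.move_linear([*p,59+1.15-L],speed=60,f_stop=6); print('upper',a,bottom(),robot.current_contact_force())
    if a: return False
    b=robot.move_linear([*p,zend-1.2+1.15-L],speed=12,f_stop=5)
    print('lower',b,bottom(),robot.current_contact_force(),robot.current_ft_torque(),robot.current_t())
    return bottom()
E
python3 - <<'E'
from h import *
X,Y=axes(YL); place(C-.34*X,YL,41)
E
```

```text
upper False 58.6800973618405 [ 0.22680963 -0.30327177 -0.69501898]
lower True 46.554648394746515 [-1.20289639  2.5046456  -2.36221238] [ 0.20454886  0.29929636 -0.0615296 ] 22.2167
```

Run:
```python
from h import *
robot.sleep(.2); f=np.array(robot.current_contact_force()); print(bottom(),f,robot.current_tcp_pos()-np.array([*C,0]))
p=np.array(robot.current_tcp_pos())
for i in range(5):
    b=robot.move_linear([p[0],p[1],41-1+1.15-L],speed=10,f_stop=5); robot.sleep(.1)
    f=np.array(robot.current_contact_force()); m=robot.current_ft_torque(); print(b,bottom(),f,m,p[:2]-C,robot.current_t())
    if bottom()<41.6 or not b: break
    s=f[:2]/max(np.linalg.norm(f[:2]),1)*.4; p[:2]+=s
    robot.move_linear([p[0],p[1],robot.current_tcp_pos()[2]+.5],speed=15)
```

```text
46.70187358746936 [-1.94047202  1.11803317 -1.12637338] [-1.16452728 -0.0449309   8.55187359]
True 44.584545299094245 [1.2289058  0.83144298 0.73225206] [-0.00551039 -0.06480261 -0.00476946] [-1.16452728 -0.0449309 ] 22.9
True 40.237260047231096 [-1.39336167 -1.17372851  5.34905452] [-0.05076266  0.1245609  -0.04642335] [-0.83322948  0.17921584] 23.8417
```

It came down to about 40.2 mm (home is 41) with 5 N. I'll let go and check from above.

Run:
```python
from h import *
import pickle
robot.move_gripper(0.85); p=robot.current_tcp_pos()
robot.move_linear([p[0],p[1],90-L],speed=100)
X,Y=axes(YL); q=C-X*69
robot.move_ptp([*q,85-L],[np.pi,0,D(YL)]); robot.sleep(.3)
c=cam("wrist"); pickle.dump(c,open('hub3.pkl','wb'))
u=proj(c,[*C,50],True).astype(int); print(u,robot.current_t())
I=c['img'][u[1]-115:u[1]+115,u[0]-130:u[0]+130]
cv2.imwrite('pics/hub3.png',cv2.resize(I,None,fx=3,fy=3,interpolation=cv2.INTER_CUBIC))
```

```text
[315 146] 25.7583
```

View pics/hub3.png

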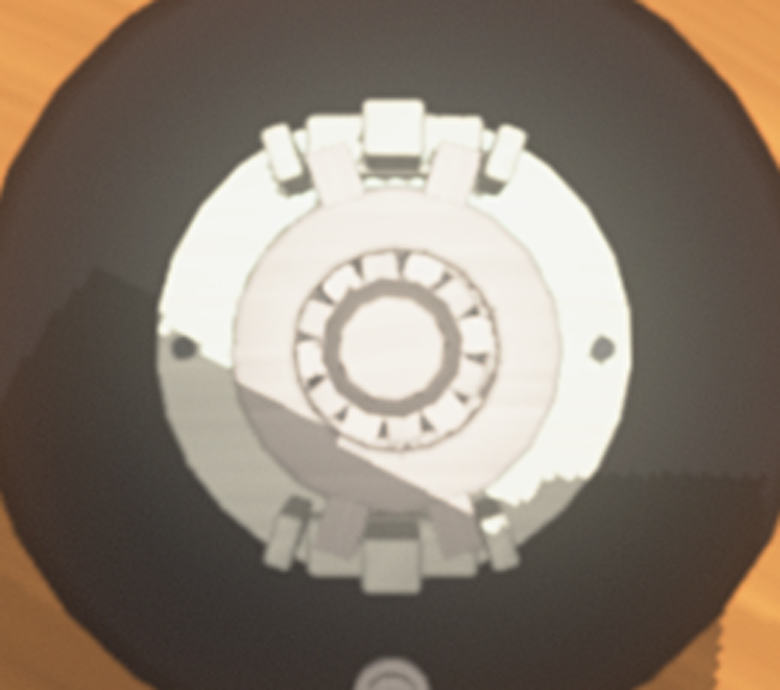

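The separator is home: all four ears sit in the keyways and the ring lies flat, concentric to within about 1 mm. Rib angle unchanged. Now the disc, gripped so that the fingers end up on the ±y sides.

```bash
cat >> h.py <<'E'
def teeth(H,ct):
    v=H-ct; r=np.hypot(*v.T); t=np.arctan2(v[:,1],v[:,0])
    tt=np.linspace(-np.pi,np.pi,720); o=np.argsort(t); rr=np.interp(tt,t[o],r[o],period=2*np.pi)
    return np.degrees(np.angle(np.sum((17.2-rr)*np.exp(6j*tt)))/6),rr.min(),rr.max()
E
python3 - <<'E'
from h import *
X,Y=axes(YL)
robot.move_ptp([529.6,-237.2,60-L],[np.pi,0,D(77.3)]); robot.move_gripper(0.95); robot.sleep(.2)
c=cam("wrist"); O,H=plate(c,proj(c,[529.6,-237.2,5],True)); ct=circ(O)[0]; print('pre',circ(O),circ(H),teeth(H,ct),teeth(H,circ(H)[0]))
if np.hypot(*(ct-[529.6,-237.2]))>1.5: raise SystemExit
dz=grasp(ct,77.3,60)
c=cam("wrist"); cv2.imwrite('pics/held4.png',c['img'])
h=held(c,robot.current_tcp_pos()[2]+L+5-dz,False); H=h.pop('H'); print(h,teeth(H,h['ct']),robot.current_t())
E
```

```text
pre (array([ 529.61297866, -237.14993494]), np.float64(30.06148103480945)) (array([ 529.60038966, -237.16192644]), np.float64(15.76473295957662)) (np.float64(-4.129838126870525), np.float64(12.64531503103024), np.float64(17.675737310336256)) (np.float64(-4.127290052300922), np.float64(12.627196174624382), np.float64(17.65835918796199))
touch True -39.405724885476246 grip z -38.22351770041824 width mm 60.59544638727197 [-0.44847719 -0.16404155 -0.44545583]
{'tool': (np.float64(0.10701539945025611), np.float64(0.5394942520076111)), 'r': np.float64(15.073976139359727), 'tcp': array([ 529.18323578, -236.8413523 ,   19.95797085]), 'yaw': np.float64(77.29998050364401), 'area': np.int32(2959), 'ct': array([ 529.73305798, -236.85556103]), 'ang': np.float64(77.5), 'n': 72} (np.float64(-4.003758766352251), np.float64(11.953226702850957), np.float64(17.20803441007338)) 30.825
```

View pics/held4.png

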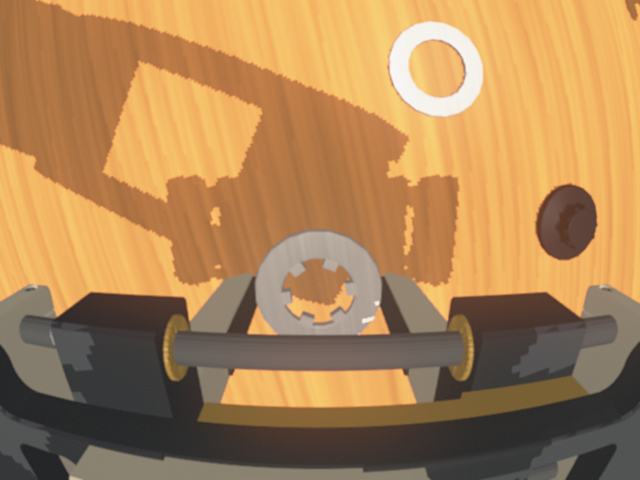

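The disc is held square. Tooth angle is −4.07° at tool yaw 77.3°, so the place yaw is 27.6°. I'll fit it gently, correcting the pose for the arm's steady error.

```bash
cat > fit.py <<'E'
from h import *
X,Y=axes(YL); yaw=27.62; T=C-.1*X
robot.move_linear([529.6,-237.1,95-L],speed=150)
robot.move_ptp([*T,90-L],[np.pi,0,D(yaw)]); robot.sleep(.3)
p=T+(T-np.array(robot.current_tcp_pos())[:2]); dy=yaw-np.degrees(robot.current_eef_rot()[2]); print('corr',p-T,dy)
a=robot.move_linear([*p,69+1.15-L],speed=60,f_stop=6); robot.sleep(.2); f0=np.array(robot.current_contact_force()); print(a,bottom(),f0,np.array(robot.current_tcp_pos())[:2]-C)
yaws=[0,1.5,-1.5,3,-3,0,0,0]; k=0
for i in range(9):
    b=robot.move_linear([*p,46-1+1.15-L],speed=12,f_stop=5); robot.sleep(.1)
    z=bottom(); f=np.array(robot.current_contact_force())-f0
    print(b,round(z,2),f.round(2),np.round(robot.current_ft_torque(),3),np.array(robot.current_tcp_pos())[:2]-C,round(robot.current_t(),2))
    if z<46 or robot.current_t()>50: break
    n=np.linalg.norm(f[:2]); p=p+f[:2]/max(n,1)*.35
    if z>63: k+=1
    zz=robot.current_tcp_pos()[2]+.6
    robot.move_linear([*p,zz],ori=[np.pi,0,D(yaw+yaws[k])],speed=15)
E
python3 fit.py
```

```text
corr [-0.24000766  0.67327871] 0.058618593801700314
False 69.25229596083511 [-0.25413996 -0.1522025  -0.86157036] [-0.04350786  0.69441404]
True 45.71 [ 0.23 -0.55  6.51] [-0.007  0.187 -0.035] [-0.34879196  0.6265933 ] 35.43
```

It slid down in one go to about 45.7 (home is 46) with a soft contact. I'll release, retreat and look.

Run:
```python
from h import *
import pickle
robot.move_gripper(0.85); p=robot.current_tcp_pos()
robot.move_linear([p[0],p[1],90-L],speed=100)
X,Y=axes(YL); q=C-X*69
robot.move_ptp([*q,85-L],[np.pi,0,D(YL)]); robot.sleep(.3)
c=cam("wrist"); s=cam("scene"); t=cam("top"); print(robot.current_t(),robot.current_contact_force())
u=proj(c,[*C,50],True).astype(int); f=lambda x,y:onplane(c,((x+.5)/3-.5+u[0]-130,(y+.5)/3-.5+u[1]-115),51,True)[:2]
I=c['img'][u[1]-115:u[1]+85,u[0]-65:u[0]+65]
v=proj(s,[*C,50]).astype(int); S=s['img'][v[1]-40:v[1]+40,v[0]-52:v[0]+52]
print(v); cv2.imwrite('pics/fin.png',np.hstack([cv2.resize(I,(390,600),interpolation=2),cv2.resize(np.vstack([S,t['img'][235:335:1,215:319][:80]]),(390,600),interpolation=2)]))
```

```text
37.4 [-0.68344609 -0.77641062  0.81408817]
[396 250]
```

View pics/fin.png

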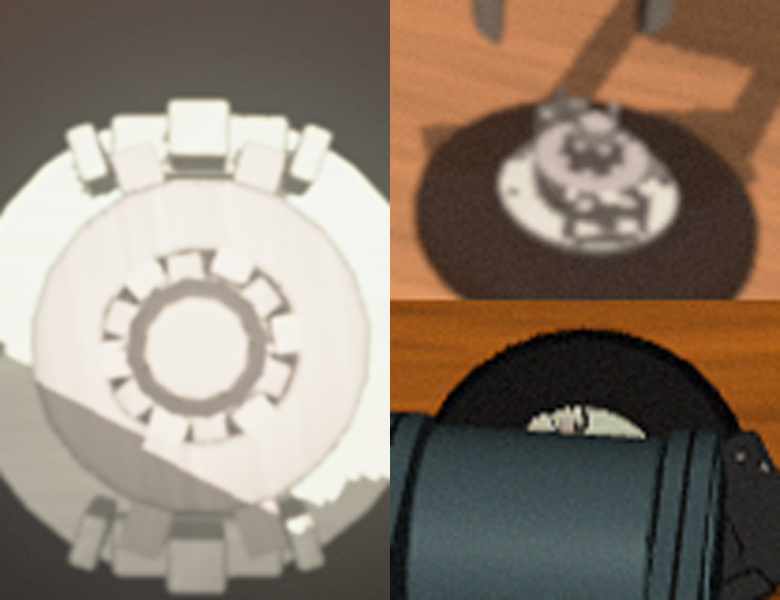

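Final view: the teeth sit between the ribs, with four ears in the keyways beneath. The rim widths of the three plates are 321, 328 and 337 px. That matches 5 mm steps, so the disc lies flat and home. Handing in.

```bash
python3 -c "
from h import *
robot.hand_in(); print(robot.current_t())"
```

```text
the job is handed in; nothing more can be done
the job is handed in; nothing more can be done
```

Both plates are fitted in the order asked, and the job was handed in shortly after t = 37.4 s (limit 67 s). The separator went on first with its four ears in the keyways, then the second splined disc with its teeth between the ribs. Both were released.

**Last checks:**
- **Overhead picture:** all four ears are in their keyways and the disc's teeth sit between the ribs. The apparent rim widths of the three plates are 321, 328 and 337 px, which fits 5 mm steps, so both look flat and home.
- **Forces:** the last reading on each plate was 5–6.5 N, well below the 30 N limit. The separator stopped softly twice on its way down, at about 46.6 and 44.6 mm. It was freed with a small sideways correction.

**What disagreed:**
- **Fingertip position:** the fingertips end about 39 mm short of the reported TCP. The first grasp therefore closed in the air above the separator without moving it. I measured the offset by touching the bare shelf and used it from then on.
- **Seated heights:** the estimated undersides read 40.2 mm (expected 41) and 45.7 mm (expected 46). I put this down to how precisely the tip offset is known and to flex.
- **Camera mismatch:** the top camera and the wrist camera differed by about 2 mm. I used the wrist camera.
- **Bystanders:** in the final top view the arm hid part of the lamp. I made no separate final check of the bystanders, but nothing was moved near them.

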